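# Rock the ball sorter's gate over and feed the other tray

## Robot

A 7-joint arm with a two-finger parallel gripper is mounted at the origin on the work surface. World frame = base frame: x ahead of the robot, y to its left, z up, the work surface at z = 0. Lengths are in mm, angles in rad, forces in N, time in s.
With the tool pointing down it reaches from about 425 to 975 mm from the base axis. Payload 16.7 kg.
Tool frame: the origin (TCP) lies at the centre of the arm's flange, where the gripper is bolted on; the fingertips stand 173 mm ahead of it and the grasp point (between the pads) lies 155 mm ahead of it; z points along the fingers, y is the direction in which the jaws open and shut (so a half turn about z gives the same grasp; the last joint's range is limited). The gripper opens to 85 mm and grips with 20 to 120 N. Pads are 22 mm wide; open, the fingers measure 114 mm over their backs; the gripper's body (76 mm by 85 mm) begins 54 mm behind the grasp point. The pads swing forward as they close: fully open they stand 13 mm farther back than shut.
Start: joints at [-1.433, 0.426, 0.074, 1.606, -0.034, 1.111, -0.067], TCP at [191.607, 647.205, 404.702] pointing down, gripper open.
Joint ranges: [-2.85, 2.85], [-0.5, 2.14], [-1.23, 1.37], [0.21, 2.46], [-1.02, 4.16], [0.16, 2.05], [-2.73, 2.73]. Speed limits (rad/s): [1.89, 1.89, 2.39, 2.39, 3.01, 3.01, 3.01].

## Interface

Orientations are given as a unit quaternion [x, y, z, w].
In Python, from cell import manip gives the robot as it stands. The module is installed in compiled form; this text tells all that it offers.
- The arm moves only by the shell command python3 -m inch 'ROWS'. ROWS is text: rows parted by semicolons, each of 7 numbers parted by spaces: the shift along the world's x, y, z in m, then the turn, a rotation vector about the world's x, y, z in rad, then the finger opening in m, from 0 to 0.0854. A call has exactly 10 rows; each row is the pose to reach, as a shift and turn from the pose commanded when the call began; what a row does not reach only later rows make up. A row lasts 1/10 s, in which the tool goes at most 50 mm and 8.59 degrees, less where a joint would pass 70% of its speed; a pose out of reach is approached as far as the arm can. A call with a gripper value outside its range is refused whole. The fingers move at their own pace and stop on an object; the grip force is fixed at half the most. Time passes only in rows, so rows that repeat a pose let the fingers close, or fill a call up. It gives the time, the measured TCP pose, the force and the opening at its end, in the units of the state.
- manip.get_obs(): the state, without advancing time (a new reading comes with each control period).
- manip.read_camera(name): name is "side" or "top"; returns a dict with "frame" (384x512x3 uint8, blue, green, red), "camera_matrix" (3x3 intrinsics, pixels), "eye" and "orientation" of the camera in the world. Camera axes: x right, y down, z forward; pixel columns grow to the right and rows downward; lengths in mm; the calibration is good to about 2 mm. A picture is of the moment at which its call begins. There is no depth.
- manip.sign_off(): hands the job in, once; it reports no verdict.
The state is a dict: "time_s": time; "qpos": joint angles; "qvel": joint speeds; "joint_efforts": joint torques, N m; "ee_pos": TCP position; "eef_rot": TCP orientation; "contact_force": force on the tool from outside, world axes, zero at the start; "torque": the same for the moment, N m; "opening": opening from 0.0 (shut) to 1.0 (fully open).
Only numpy, scipy, OpenCV 4.12 (cv2) and the standard library are available. Lean on these libraries where they do the work, as an engineer would, in place of code of your own. Each camera call takes 0.05 s, during which the arm holds its last target.

## Task

Using only fingertips or the outside of the fingers, rock the ball sorter's seesaw gate over its pivot, so that its raised end goes fully down and stays down, and after that push the black stop tab sideways so that the three waiting steel balls roll down by themselves into the tray they would not have gone to before. Never touch or lift the balls, and leave the hammer head, the punch and the jar where they are.

Things in the scene. Friction and masses are not known exactly. Their poses are not given: they have to be found in the camera images.
- stand: Ball sorter: plywood base with aluminium chutes, fixed to the bench, turned at most 0.25 rad about the vertical. Origin on the bench straight below the gate's pivot. Its x axis points uphill along the feed chute (away from the robot), y along the gate to the left tray, z up. From each end of the gate a short chute slopes on to a steel tray.
- feed_lip (a point): Middle of the feed chute's low end, 135 mm above the bench, 34 mm uphill of the pivot, over the middle of the gate. The chute is 42 mm wide with walls 16 mm high; its floor rises to 171 mm above the bench at its closed upper end, 200 mm farther along the stand's x. Three balls wait in it behind the stop.
- rail_mid (a point): Middle of the thin level cross rail that carries the stop: 8 mm thick, top 188 mm above the bench, along the stand's y to 85 mm either side, 115 mm uphill of the pivot. Its two end posts reach 186 mm.
- gate (a joint): Seesaw gate's angle about the stand's x axis (rad), -0.24 to 0.24. Positive: left (+y) end up, balls run to the right tray; negative: right end up, balls run to the left tray. The gate is top-heavy: it lies against one of its two end stops and falls to the other once pushed past level; less than 2 N on a press plate moves it. It starts either way.
- weight_top (a point): Top centre of the steel weight (36 mm across, 36 mm tall) on the gate's middle, 82 mm above the pivot and 52 mm towards the robot from it; it leans with the gate. The gate itself is an aluminium trough 250 mm long, 64 mm wide, along the stand's y, walls 12 to 18 mm high (46 mm in the middle of the robot's side), pivoted 110 mm above the bench.
- plate_left (a point): Centre of the top face of the gate's left press plate, a flat plate 52 mm (stand x) by 42 mm (stand y), 4 mm thick, at the trough's left end on the robot's side; it lies 58 mm towards the robot and 104 mm left of the pivot, and moves with the gate. About 135 mm above the bench when up, 85 mm when down, with free space under it.
- plate_right (a point): The same for the gate's right press plate, 104 mm right of the pivot.
- stop (a joint): Position (m) of the sliding stop along the stand's y, -0.05 to 0.05; starts near 0, where its steel blade (34 mm wide) blocks the feed chute. Pushed 35 mm or more either way it lets the balls roll. About 1 N of friction; it stays where it is left.
- stop_top (a point): Centre of the top of the stop's black upright tab, 245 mm above the bench, over the feed chute 115 mm uphill of the pivot. The tab is 30 mm long (stand x), 10 mm thick (stand y) and reaches from 194 mm to 245 mm above the bench; push it on its broad side along the stand's y, either way.
- ball1_center (a point): Centre of the first steel ball, 25 mm across, 64 g, waiting in the feed chute next to the stop.
- ball2_center (a point): Centre of the second ball, behind the first.
- ball3_center (a point): Centre of the third ball, behind the second.
- ball1: The first ball itself (origin on its surface, turns with it).
- ball2: The second ball itself.
- ball3: The third ball itself.
- tray_left (a point): Middle of the floor of the left steel tray (104 by 104 mm, walls 42 mm high, outer wall 60 mm), at the end of the left chute, 252 mm left of the pivot.
- tray_right (a point): The same for the right tray, 252 mm right of the pivot.
- hammer_head: Bystander: loose steel hammer head without handle, 110 mm long, 26 mm high, lying by the sorter; origin under its middle block.
- punch: Bystander: dark steel punch standing on a 34 mm round foot, 85 mm tall; origin under its foot.
- jar: Bystander: small clear jar with a black cap, 48 mm across, 50 mm tall; origin under it.

How it is judged (in metres and radians):
On the way, in this order (a step that is already met when the one before it is completed fails the run):
1. the gate is tipped over to its other side while the balls still wait (height (world z) of each of ball1_center, ball2_center, ball3_center above 0.15 m and ((value of joint gate below -0.2 rad and distance of plate_left from where it was at the start of the episode above 0.035 m) or (value of joint gate above 0.2 rad and distance of plate_left from where it was at the start of the episode above 0.035 m))), for 0.2 s.
2. the stop is pushed clear of the feed chute ((value of joint stop above 0.02 m or value of joint stop below -0.02 m)), for 0.1 s.
At the end, for the whole second after the job is handed in: The gate lies on its other side (more than 0.2 rad from level, its plate more than 35 mm from where it began) and all three balls lie at rest (under 60 mm/s) in the tray on that side (((value of joint gate below -0.2 rad and distance of plate_left from where it was at the start of the episode above 0.035 m and x of ball1_center in the frame of stand between -0.05 and 0.05 m and y of ball1_center in the frame of stand between 0.2 and 0.302 m and height (world z) of each of ball1_center, ball2_center, ball3_center below 0.045 m and linear speed of each of ball1, ball2, ball3 below 0.06 m/s and x of ball2_center in the frame of stand between -0.05 and 0.05 m and y of ball2_center in the frame of stand between 0.2 and 0.302 m and x of ball3_center in the frame of stand between -0.05 and 0.05 m and y of ball3_center in the frame of stand between 0.2 and 0.302 m) or (value of joint gate above 0.2 rad and distance of plate_left from where it was at the start of the episode above 0.035 m and x of ball1_center in the frame of stand between -0.05 and 0.05 m and y of ball1_center in the frame of stand between -0.302 and -0.2 m and height (world z) of each of ball1_center, ball2_center, ball3_center below 0.045 m and linear speed of each of ball1, ball2, ball3 below 0.06 m/s and x of ball2_center in the frame of stand between -0.05 and 0.05 m and y of ball2_center in the frame of stand between -0.302 and -0.2 m and x of ball3_center in the frame of stand between -0.05 and 0.05 m and y of ball3_center in the frame of stand between -0.302 and -0.2 m))); the robot touches nothing.
It fails at once if the robot touches a ball (contact force between any of ball1, ball2, ball3 and the arm above 0.3 N or contact force between any of ball1, ball2, ball3 and the fingers above 0.3 N).
It fails at once if a ball is lifted (height (world z) of any of ball1_center, ball2_center, ball3_center above 0.2 m).
It fails at once if the hammer head, punch or jar is moved more than 20 mm (distance of any of hammer_head, punch, jar from where it was at the start of the episode above 0.02 m).
It also fails if it takes over 42 s, if anything falls off the work surface, if the arm or the gripper's body presses on something with over 40 N, if the wrist force passes 120 N, or if a joint passes its speed limit or range.

## Working session

There is one attempt and no reset: what is moved stays moved. The work goes in short steps, Python scripts to look and compute and a shell command to move; the robot and the scene stay as the last step left them, time stands still between calls to the robot, and variables do not carry over. Pictures are saved under pics/ and viewed, and the job is handed in when it is done.

```bash
mkdir -p pics
python3 - <<'E'
from cell import manip
import cv2,numpy as np
for n in("side","top"):
    r=manip.read_camera(n); cv2.imwrite(f"pics/{n}0.png",r["frame"]); print(n,r["camera_matrix"],r["eye"],r["orientation"])
o=manip.get_obs(); print({k:np.round(v,3) for k,v in o.items()})
E
```

```text
side [[491.95763347   0.         262.9762956 ]
 [  0.         491.95763347 180.99998895]
 [  0.           0.           1.        ]] [ 507.39357741 -699.55339739  907.27616742] [ 0.92422287 -0.06725206  0.02383902 -0.37512792]
top [[500.1591776    0.         253.94098732]
 [  0.         500.1591776  191.4290895 ]
 [  0.           0.           1.        ]] [ 417.40752387   29.22150894 1481.44344966] [ 0.71376937 -0.69701504  0.04328661 -0.05319392]
{'time_s': np.float64(0.1), 'qpos': array([-1.432,  0.427,  0.074,  1.607, -0.034,  1.111, -0.067]), 'qvel': array([ 0.001, -0.002,  0.   , -0.002,  0.001, -0.   ,  0.002]), 'joint_efforts': array([ 9.0000e-03, -9.5153e+01,  3.7720e+00, -4.6440e+01,  2.0000e-02,
        6.0000e-03, -0.0000e+00]), 'ee_pos': array([191.581, 647.074, 404.115]), 'eef_rot': array([ 0.143,  0.99 , -0.001, -0.   ]), 'contact_force': array([-0.722,  0.861, -0.131]), 'torque': array([-0.052, -0.002, -0.022]), 'opening': np.float64(1.0)}
```

View pics/side0.png

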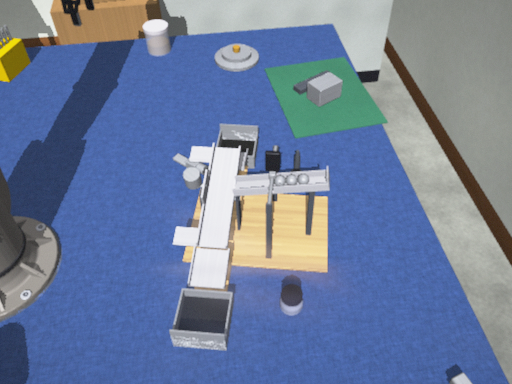

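View pics/top0.png

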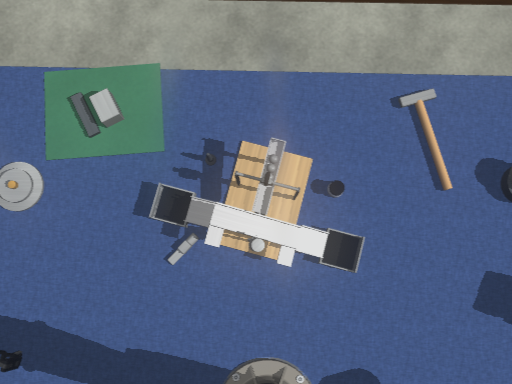

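Run:
```python
import cv2
a=cv2.imread("pics/top0.png")[120:285,140:375]; cv2.imwrite("pics/top0z.png",cv2.resize(a,None,fx=3.4,fy=3.4,interpolation=cv2.INTER_CUBIC))
a=cv2.imread("pics/side0.png")[115:355,160:350]; cv2.imwrite("pics/side0z.png",cv2.resize(a,None,fx=2.5,fy=2.5,interpolation=cv2.INTER_CUBIC))
```

```text
(no output)
```

View pics/top0z.png

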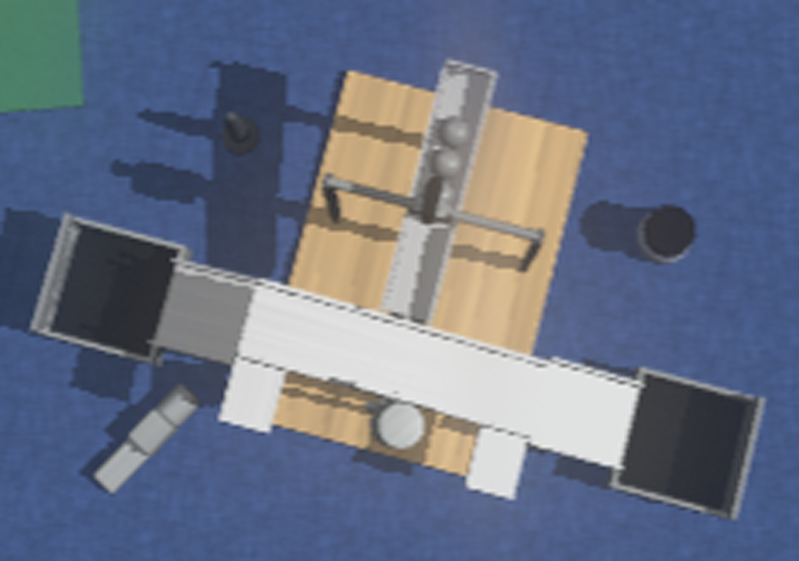

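View pics/side0z.png

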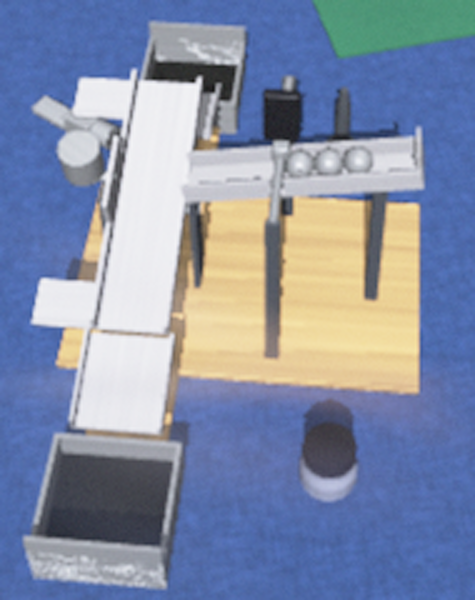

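```bash
cat > h.py <<'E'
import numpy as np,cv2,json
from scipy.spatial.transform import Rotation as R
from scipy.optimize import least_squares
C={"side":(491.9576,262.976,181.0,[507.39357741,-699.55339739,907.27616742],[0.92422287,-0.06725206,0.02383902,-0.37512792]),
"top":(500.159,253.941,191.429,[417.40752387,29.22150894,1481.44344966],[0.71376937,-0.69701504,0.04328661,-0.05319392])}
def proj(n,P):
    f,cx,cy,e,q=C[n]; p=R.from_quat(q).inv().apply(np.atleast_2d(P)-e); return np.c_[f*p[:,0]/p[:,2]+cx,f*p[:,1]/p[:,2]+cy]
def stand(p,X):
    x,y,yaw=p; return R.from_euler('z',yaw).apply(np.atleast_2d(X))+[x,y,0]
def gate(g,X): # X relative to pivot
    return R.from_euler('x',g).apply(np.atleast_2d(X))+[0,0,110]
E
cat > fit.py <<'E'
from h import *
obs=[("top","pl",(213.5,235.9)),("top","pr",(286.2,255.9)),("top","wt",(257.9,245)),("top","rl",(237,173)),("top","rr",(298.8,189.4)),
("side","pl",(201.2,154.2)),("side","pr",(186.8,235.8)),("side","wt",(191.6,174))]
def pts(g): return {"pl":gate(g,[-58,104,0])[0],"pr":gate(g,[-58,-104,0])[0],"wt":gate(g,[-52,0,82])[0],"rl":np.array([115,85,188]),"rr":np.array([115,-85,188])}
for g in(-.24,.24):
    P=pts(g)
    f=lambda p:np.concatenate([proj(n,stand(p,P[k]))[0]-uv for n,k,uv in obs])
    s=least_squares(f,[600,0,0],x_scale=[100,100,.1]); print(g,s.x,s.cost); print(s.fun.reshape(-1,2).round(1).tolist())
    for k,X in list(P.items())+[("st",[115,0,245]),("trL",[0,252,0]),("trR",[0,-252,0])]: print(k,stand(s.x,X).round(1),proj("top",stand(s.x,X)).round(1),proj("side",stand(s.x,X)).round(1))
E
python3 fit.py
```

```text
-0.24 [ 5.10582938e+02  3.21088522e+01 -1.89419538e-01] 369.56187608387035
[[6.5, 3.3], [6.1, -1.4], [-9.7, -3.0], [0.5, 1.2], [2.2, -1.7], [-0.9, 18.0], [-2.5, -10.4], [1.4, -9.6]]
pl [[472.6 142.2  85.3]] [[220.  239.2]] [[200.3 172.2]]
pr [[434.6 -56.2 134.7]] [[292.3 254.5]] [[184.3 225.4]]
wt [[463.2  61.  189.6]] [[248.2 242. ]] [[193.  164.4]]
rl [[639.5  93.9 188. ]] [[237.5 174.2]] [[273.3 146.3]]
rr [[607.5 -73.  188. ]] [[301.  187.7]] [[270.5 204.6]]
st [[623.5  10.5 245. ]] [[269.6 177.4]] [[272.2 153.4]]
trL [[558.  279.6   0. ]] [[177.3 210.5]] [[232.2 155.8]]
trR [[ 463.1 -215.4    0. ]] [[343.8 246.6]] [[209.4 328.1]]
0.24 [ 5.12473231e+02  4.14159185e+01 -2.37366488e-01] 2.971254867407453
[[1.1, -0.3], [0.2, -0.5], [0.5, -0.5], [-0.6, -0.6], [0.4, -0.5], [-0.2, -0.8], [-1.0, -0.2], [-0.9, -0.6]]
pl [[479.9 153.2 134.7]] [[214.6 235.6]] [[201.  153.4]]
pr [[432.3 -43.1  85.3]] [[286.4 255.4]] [[185.8 235.6]]
wt [[457.3  34.7 189.6]] [[258.4 244.5]] [[190.7 173.4]]
rl [[644.2  97.  188. ]] [[236.4 172.4]] [[275.2 145.1]]
rr [[604.3 -68.2 188. ]] [[299.2 188.9]] [[268.5 202.9]]
st [[624.2  14.4 245. ]] [[268. 177.]] [[272.2 152. ]]
trL [[571.7 286.3   0. ]] [[175.2 205.9]] [[237.  153.7]]
trR [[ 453.2 -203.5    0. ]] [[339.7 249.9]] [[204.  323.3]]
```

```bash
python3 -m inch '0.022 -0.038 0 0 0 0.02 0;0.044 -0.076 0 0 0 0.05 0;0.066 -0.114 0 0 0 0.05 0;0.088 -0.152 0 0 0 0.05 0;0.110 -0.190 0 0 0 0.05 0;0.132 -0.228 0 0 0 0.05 0;0.154 -0.266 0 0 0 0.05 0;0.176 -0.304 0 0 0 0.05 0;0.198 -0.342 0 0 0 0.05 0;0.220 -0.380 0 0 0 0.05 0'
```

```text
time_s: 1.1
ee_pos: [412.1, 265.4, 404.7]
eef_rot: [0.119, 0.993, 0.0, -0.0]
contact_force: [1.0, 0.5, -0.3]
opening: -0.002
```

```bash
python3 -m inch '0.023 -0.036 -0.01 0 0 0 0;0.045 -0.071 -0.02 0 0 0 0;0.067 -0.105 -0.03 0 0 0 0;0.067 -0.105 -0.045 0 0 0 0;0.067 -0.105 -0.06 0 0 0 0;0.067 -0.105 -0.06 0 0 0 0;0.067 -0.105 -0.06 0 0 0 0;0.067 -0.105 -0.06 0 0 0 0;0.067 -0.105 -0.06 0 0 0 0;0.067 -0.105 -0.06 0 0 0 0'
python3 - <<'E'
from cell import manip
import cv2
a=manip.read_camera("top")["frame"]; b=manip.read_camera("side")["frame"]
cv2.imwrite("pics/t1.png",cv2.resize(a[120:285,140:375],None,fx=3.4,fy=3.4));cv2.imwrite("pics/s1.png",cv2.resize(b[75:315,130:350],None,fx=2.5,fy=2.5))
E
```

```text
time_s: 2.1
ee_pos: [478.6, 162.4, 345.2]
eef_rot: [0.118, 0.993, 0.0, 0.0]
contact_force: [0.3, -0.1, -1.0]
opening: -0.002
```

View pics/s1.png

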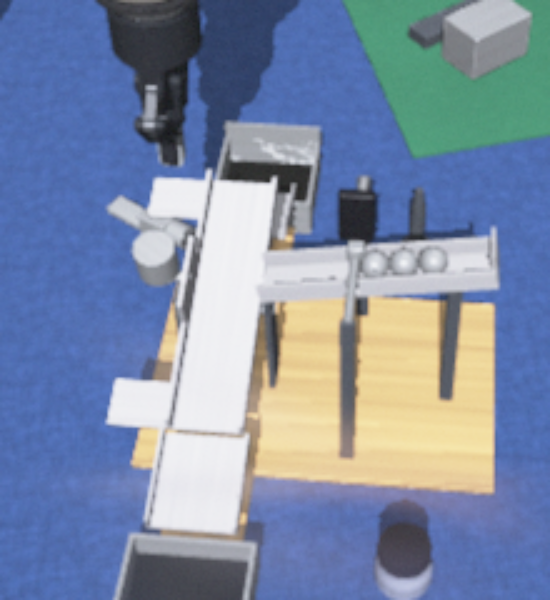

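View pics/t1.png

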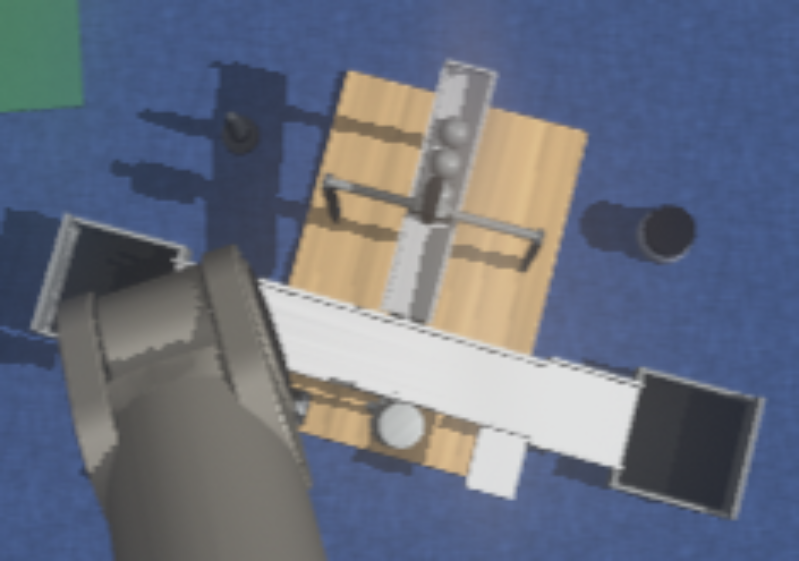

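```bash
python3 -c "
from h import *
print(proj('side',[478.6,162.4,172]))"
python3 -m inch '0 0 -0.015 0 0 0 0;0 0 -0.030 0 0 0 0;0 0 -0.036 0 0 0 0;0 0 -0.042 0 0 0 0;0 0 -0.048 0 0 0 0;0 0 -0.054 0 0 0 0;0 0 -0.060 0 0 0 0;0 0 -0.066 0 0 0 0;0 0 -0.072 0 0 0 0;0 0 -0.078 0 0 0 0'
python3 - <<'E'
from cell import manip
import cv2
b=manip.read_camera("side")["frame"]
cv2.imwrite("pics/s2.png",cv2.resize(b[75:315,130:350],None,fx=2.5,fy=2.5))
E
```

```text
[[198.6666849  138.68841796]]
time_s: 3.2
ee_pos: [478.6, 162.2, 266.2]
eef_rot: [0.119, 0.993, -0.0, -0.0]
contact_force: [-0.1, 0.1, 0.0]
opening: 0.001
```

View pics/s2.png

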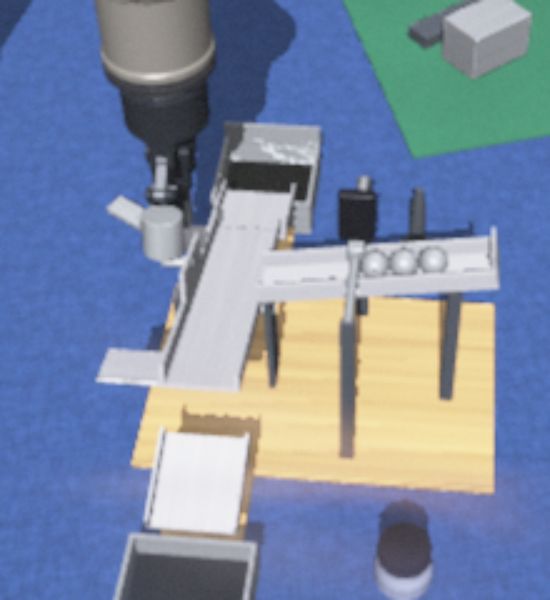

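```bash
python3 -m inch '0 0 0.03 0 0 0 0;0 0 0.07 0 0 0 0;0 0 0.11 0 0 0 0;0 0 0.134 0 0 0 0;0.035 -0.021 0.134 0 0 0 0;0.07 -0.042 0.134 0 0 0 0;0.105 -0.063 0.134 0 0 0 0;0.14 -0.083 0.134 0 0 0 0;0.158 -0.094 0.127 0 0 0 0;0.158 -0.094 0.119 0 0 0 0'
python3 - <<'E'
from cell import manip
import cv2
b=manip.read_camera("side")["frame"]
cv2.imwrite("pics/s3.png",cv2.resize(b[75:315,130:350],None,fx=2.5,fy=2.5))
print(manip.get_obs()["ee_pos"])
E
```

```text
time_s: 4.25
ee_pos: [638.5, 65.9, 385.1]
eef_rot: [0.12, 0.993, -0.001, 0.0]
contact_force: [0.1, -0.1, 0.3]
opening: 0.0
[636.96254662  67.18968715 383.46948543]
```

View pics/s3.png

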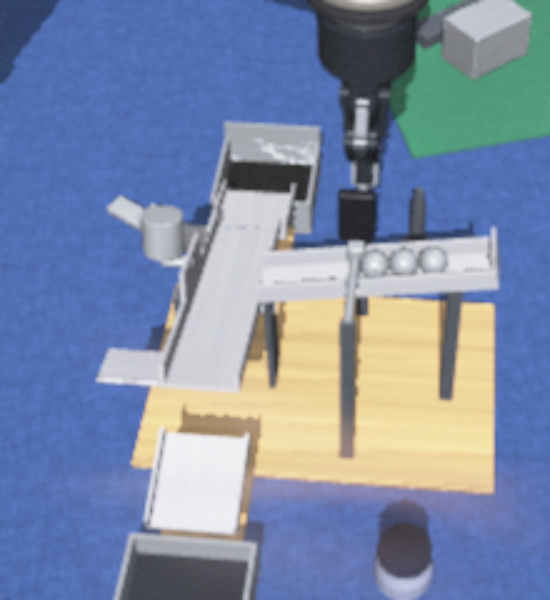

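```bash
python3 -m inch '-0.0035 -0.0145 0 0 0 0 0;-0.007 -0.029 0 0 0 0 0;-0.0085 -0.035 0 0 0 0 0;-0.01 -0.041 0 0 0 0 0;-0.0114 -0.047 0 0 0 0 0;-0.0128 -0.053 0 0 0 0 0;-0.0143 -0.059 0 0 0 0 0;-0.0157 -0.065 0 0 0 0 0;-0.0172 -0.071 0 0 0 0 0;-0.0184 -0.076 0 0 0 0 0'
python3 - <<'E'
from cell import manip
import cv2
b=manip.read_camera("side")["frame"]
cv2.imwrite("pics/s4.png",cv2.resize(b[75:315,130:350],None,fx=2.5,fy=2.5))
E
```

```text
time_s: 5.3
ee_pos: [618.1, -8.4, 385.7]
eef_rot: [0.119, 0.993, -0.0, 0.0]
contact_force: [1.2, 1.1, 1.6]
opening: 0.0
```

View pics/s4.png

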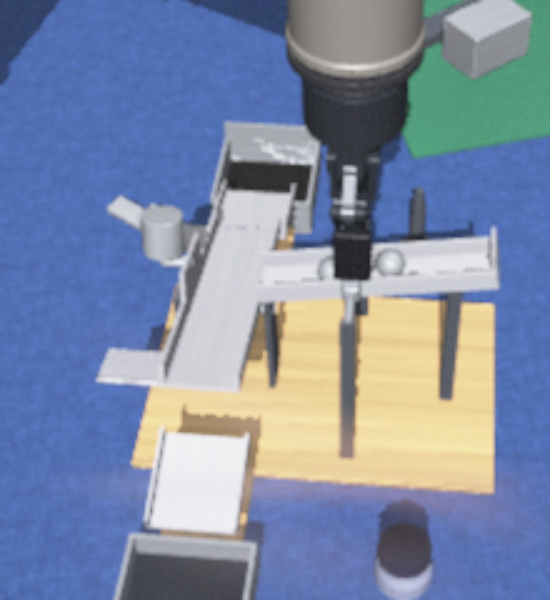

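Image shows the tab moved to about (352,250), and the balls are already rolling. I'll back off and rise.

```bash
python3 -m inch '0 0 0 0 0 0 0;0 0 0 0 0 0 0;0 0 0 0 0 0 0;0 0 0 0 0 0 0;0 0 0 0 0 0 0;0 0 0 0 0 0 0;0.004 0.015 0 0 0 0 0;0.008 0.03 0.01 0 0 0 0;0.01 0.04 0.05 0 0 0 0;0.01 0.04 0.09 0 0 0 0'
python3 -m inch '-0.01 0.03 0.02 0 0 0 0;-0.02 0.06 0.03 0 0 0 0;-0.03 0.1 0.03 0 0 0 0;-0.04 0.14 0.03 0 0 0 0;-0.05 0.18 0.03 0 0 0 0;-0.06 0.22 0.03 0 0 0 0;-0.07 0.26 0.03 0 0 0 0;-0.08 0.30 0.03 0 0 0 0;-0.09 0.34 0.03 0 0 0 0;-0.1 0.38 0.03 0 0 0 0'
python3 -m inch '-0.01 0.03 0 0 0 0 0;-0.02 0.06 0 0 0 0 0;-0.03 0.1 0 0 0 0 0;-0.04 0.14 0 0 0 0 0;-0.05 0.15 0 0 0 0 0;-0.05 0.15 0 0 0 0 0;-0.05 0.15 0 0 0 0 0;-0.05 0.15 0 0 0 0 0;-0.05 0.15 0 0 0 0 0;-0.05 0.15 0 0 0 0 0'
python3 - <<'E'
from cell import manip
import cv2
a=manip.read_camera("top")["frame"]; b=manip.read_camera("side")["frame"]
cv2.imwrite("pics/t5.png",cv2.resize(a[120:285,140:375],None,fx=3.4,fy=3.4));cv2.imwrite("pics/s5.png",cv2.resize(b[75:315,130:350],None,fx=2.5,fy=2.5))
E
```

```text
time_s: 6.35
ee_pos: [628.5, 35.7, 476.8]
eef_rot: [0.117, 0.993, -0.0, -0.001]
contact_force: [0.3, 0.5, 0.4]
opening: 0.001
time_s: 7.35
ee_pos: [526.7, 415.2, 506.6]
eef_rot: [0.118, 0.993, 0.0, 0.0]
contact_force: [0.6, -0.7, 0.1]
opening: -0.003
time_s: 8.35
ee_pos: [478.8, 561.4, 506.1]
eef_rot: [0.119, 0.993, 0.0, 0.0]
contact_force: [-0.8, 0.2, 1.0]
opening: -0.0
```

View pics/s5.png

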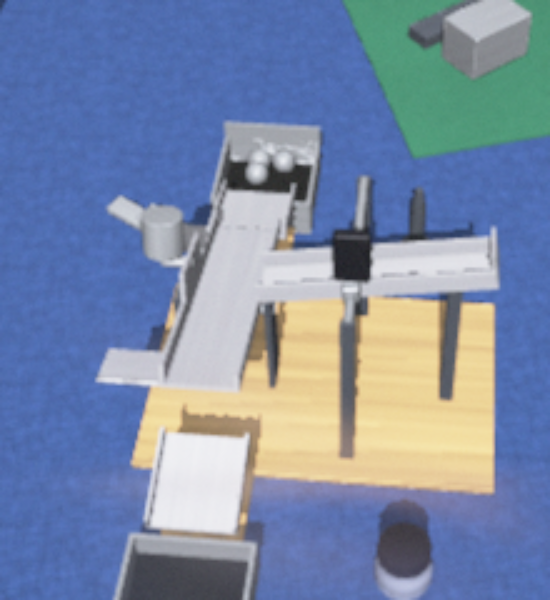

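View pics/t5.png

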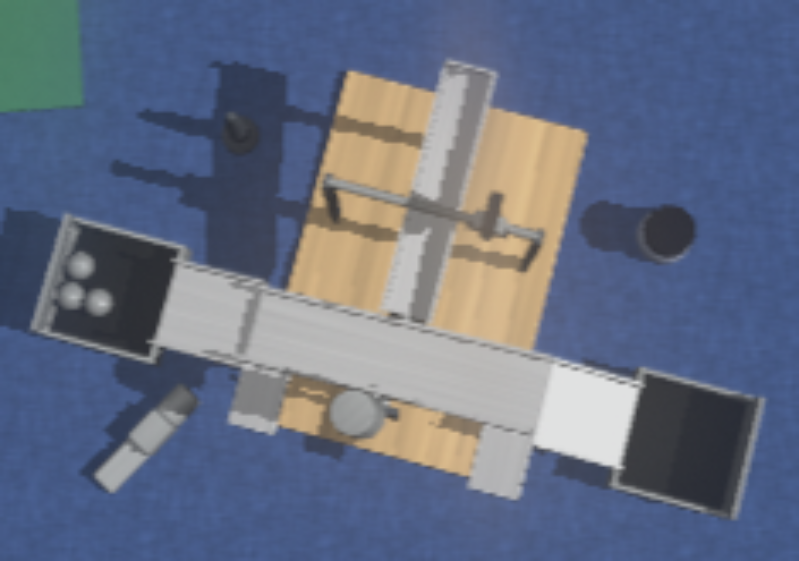

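All three balls are in the left tray, at about (80,265), (70,295) and (98,302) in the top picture. The gate lies left end down. I'll wait a little and check that the balls are at rest.

```bash
for i in 1 2; do python3 -m inch '0 0 0 0 0 0 0;0 0 0 0 0 0 0;0 0 0 0 0 0 0;0 0 0 0 0 0 0;0 0 0 0 0 0 0;0 0 0 0 0 0 0;0 0 0 0 0 0 0;0 0 0 0 0 0 0;0 0 0 0 0 0 0;0 0 0 0 0 0 0' | head -1
python3 - <<'E'
from cell import manip
import cv2,time,numpy as np
f=[manip.read_camera("top")["frame"] for _ in range(4)]
a=f[0]; cv2.imwrite(f"pics/t6_{int(time.time()*10)}.png",cv2.resize(a[170:240,140:220],None,fx=5,fy=5))
t=lambda x:x[180:228,150:197].astype(int)
print([np.abs(t(f[0])-t(g)).max() for g in f])
old=cv2.resize(cv2.imread("pics/t5.png"),(235,165))[60:108,10:57].astype(int)
print(np.abs(t(a)-old).max(), np.abs(t(a)-old).mean())
E
done
python3 - <<'E'
from h import *
# tray left floor check: ball pixels in top -> stand frame at z~15
f,cx,cy,e,q=C["top"]
for u,v in((80,265),(70,295),(98,302)):
    d=R.from_quat(q).apply([(u/3.4+140-cx)/f,(v/3.4+120-cy)/f,1]); p=np.array(e)+d*(18-e[2])/d[2]
    print(R.from_euler('z',.2374).apply(p-[512.5,41.4,0]).round())
E
```

```text
time_s: 9.45
[np.int64(0), np.int64(2), np.int64(3), np.int64(3)]
13 1.2118794326241136
time_s: 10.65
[np.int64(0), np.int64(3), np.int64(3), np.int64(3)]
13 1.2300531914893618
[ 13. 289.  18.]
[-15. 290.  18.]
[-14. 264.  18.]
```

```bash
python3 -c "
from cell import manip
print(manip.sign_off())"
```

```text
the job is handed in; nothing more can be done
None
```

The job is done and handed in at about 11 s. sign_off gave no verdict.

**What I did:** The gate started with its left end up. I pressed the left plate down with the closed fingertips until the gate went over and stayed down. I then pushed the black tab about 40 mm towards the right, and the balls rolled by themselves into the left tray. Afterwards I backed the arm away, clear of everything.

**Last checks:**
- **Balls:** All three lie in the left tray, at stand y of about 264, 289 and 290 mm and stand x between -15 and 13 mm. Those figures come from the top picture and assume ball centres at 18 mm height. Repeated pictures over more than 2 s showed no movement.
- **Gate:** It still lies left end down.
- **Bystanders:** The hammer head, punch and jar look unmoved when comparing the first and last top pictures by eye; I did not measure them.
- **Forces:** The readings I saw at the end of each move were under 3 N; I did not log forces during the moves.

No check failed or disagreed.

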